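# Shield the measuring cell and slide it into the analyser

## Task

Get the analyser's measuring cell ready to read: slide the tall black open-ended sleeve over the upright metal cell while the slide is still pulled out, guiding it all the way down onto the slide's block without letting it drop. Then, with the sleeve on, gently push the slide by the middle of its crossbar into the analyser until it is fully home, and leave the other things where they stand.

Things in the scene. Friction and masses are not known exactly. Their poses are not given: they have to be found in the camera images.
- sleeve_mid (a point): Centre (half-way up) of the light-shield sleeve: the tall plain black plastic tube, open at both ends, 76 mm tall, 44 mm outside, 33 mm bore (wall 5.5 mm), about 0.08 to 0.15 kg. It starts upright on a grey mat 4 mm thick, among three others of about the same diameter, at about 82 mm spacing in a square. z is its axis.
- cell_top (a point): Centre of the top of the measuring cell, a plain upright metal post 30 mm in diameter that stands 62 mm above the block of the slide; its top 6 mm taper to 21 mm across. The post is part of the slide.
- slide_top (a point): Foot of the cell, on the upper face of the slide's block, 24 mm above the table and 62 mm under cell_top. The fully seated sleeve's lower edge rests here (sleeve_mid 38 mm above). x points along the channel into the analyser, z up. The slide (0.3 to 0.6 kg) lies loose in the channel, 1.5 mm play each side; channel walls are 22 mm high, 81 mm over their outer faces.
- push_face (a point): Centre of the rear face (away from the analyser) of the slide's dark steel crossbar, 110 mm behind the cell's axis. Bar: 120 mm across, 10 mm thick, 26 to 56 mm above the table. Only the short block (48 long, 58 wide) under the cell is guided: a push far from the bar's middle twists the slide so that it can jam; 4 to 12 N at the middle moves it. x points into the analyser.
- home (a point): Fixed point on the analyser where push_face lies when the slide is fully home at its end stop. x points along the channel into the analyser (the way to push); the slide starts 120 to 175 mm short. Analyser: white case 260 mm wide, 240 deep, 200 high; its front, 72 mm ahead of this point, has a port 90 wide and 118 high for the cell with its sleeve. The case slopes back above.
- cap_mid (a point): Centre (half-way up) of a loose bystander to leave alone: solid black cap with closed top, 44 mm across, 56 mm tall, on the mat.
- collar_mid (a point): Centre (half-way up) of a loose bystander to leave alone: short black ring, 44 mm outside, 30 mm tall, on the mat.
- vial_mid (a point): Centre (half-way up) of a loose bystander to leave alone: white bottle, 42 mm across, 85 mm tall, on the mat.
- bottle_a_mid (a point): Centre (half-way up) of a loose bystander to leave alone: white bottle, 52 mm across, 120 mm tall, near the channel.
- beaker_mid (a point): Centre (half-way up) of a loose bystander to leave alone: glass beaker, 68 mm across, 85 mm tall, near the channel.
- bottle_b_mid (a point): Centre (half-way up) of a loose bystander to leave alone: white bottle, 52 mm across, 105 mm tall, near the channel.
- jar_mid (a point): Centre (half-way up) of a loose bystander to leave alone: amber jar, 60 mm across, 60 mm tall, near the channel.
Not all that is in view belongs to the job. Leave any red look-alike of the part that bears sleeve_mid alone.

How it is judged (in metres and radians):
On the way, in this order (a step that is already met when the one before it is completed fails the run):
1. the sleeve is fully down over the cell while the slide is still pulled out (horizontal distance between sleeve_mid and slide_top below 0.004 m and z of sleeve_mid in the frame of slide_top below 0.041 m and angle between sleeve_mid's own z axis and vertical below 0.06 rad and x of push_face in the frame of home below -0.06 m), for 0.2 s.
2. the slide is fully home with the sleeve on the cell (horizontal distance between sleeve_mid and slide_top below 0.004 m and z of sleeve_mid in the frame of slide_top below 0.041 m and angle between each of sleeve_mid, slide_top's own z axis and vertical below 0.06 rad and x of push_face in the frame of home above -0.005 m and horizontal distance between push_face and home below 0.008 m), for 0.2 s.
At the end, for the whole second after the job is handed in: The sleeve stands over the cell, upright within 0.06 rad, its lower edge within 3 mm of the slide's block and its axis within 4 mm of the cell's foot; the slide is within 5 mm of its end stop in the channel; both are at rest (under 0.01 m/s) (all of step 2 and linear speed of each of sleeve, slide below 0.01 m/s); the robot touches nothing.
It fails at once if the sleeve is dropped over the cell (faster than 0.5 m/s while on it) (horizontal distance between sleeve_mid and slide_top below 0.012 m and z of sleeve_mid in the frame of slide_top between 0.04 and 0.11 m and linear speed of sleeve above 0.5 m/s).
It fails at once if the slide is shoved faster than 0.45 m/s (linear speed of slide above 0.45 m/s).
It fails at once if a bystander is moved by more than 20 mm or tipped ((distance of cap_mid from where it was at the start of the episode above 0.02 m or angle between cap_mid's own z axis and vertical above 0.35 rad) or (distance of collar_mid from where it was at the start of the episode above 0.02 m or angle between collar_mid's own z axis and vertical above 0.35 rad) or (distance of vial_mid from where it was at the start of the episode above 0.02 m or angle between vial_mid's own z axis and vertical above 0.35 rad) or (distance of bottle_a_mid from where it was at the start of the episode above 0.02 m or angle between bottle_a_mid's own z axis and vertical above 0.35 rad) or (distance of beaker_mid from where it was at the start of the episode above 0.02 m or angle between beaker_mid's own z axis and vertical above 0.35 rad) or (distance of bottle_b_mid from where it was at the start of the episode above 0.02 m or angle between bottle_b_mid's own z axis and vertical above 0.35 rad) or (distance of jar_mid from where it was at the start of the episode above 0.02 m or angle between jar_mid's own z axis and vertical above 0.35 rad)).
It also fails if it takes over 64 s, if anything falls off the work surface, if the arm or the gripper's body presses on something with over 40 N, if the wrist force passes 120 N, or if a joint passes its speed limit or range.

## Robot

A 6-joint arm with a two-finger parallel gripper is mounted at the origin on the work surface. World frame = base frame: x ahead of the robot, y to its left, z up, the work surface at z = 0. Lengths are in m, angles in degrees, forces in N, time in s.
With the tool pointing down it reaches from about 0.325 to 0.775 m from the base axis. Payload 9.3 kg.
Tool frame: the origin (TCP) lies at the very end of the fingers, on their centre line; the grasp point (between the pads) lies 19 mm behind it; z points along the fingers, y is the line along which they close (so a half turn about z gives the same grasp; the last joint's range is limited). The gripper opens to 85 mm and grips with 20 to 120 N. Pads are 22 mm wide; open, the fingers measure 114 mm over their backs; the gripper's body (76 mm by 85 mm) begins 54 mm behind the grasp point. The pads swing forward as they close: fully open they stand 13 mm farther back than shut.
Start: joints at [54.397, 14.817, 1.232, 76.415, 0, 81.257], TCP at [0.248, 0.491, 0.193] pointing down, gripper open.
Joint ranges: [-174.27, 174.27], [-52.1, 104.24], [-59.71, 78.15], [-110.17, 111.67], [-87.03, 83.33], [-180, 180]. Speed limits (degrees/s): [127.2, 127.2, 159.86, 180, 180, 180].

## Interface

Orientations are given as [roll, pitch, yaw] about the fixed x, y, z axes, in that order (R = Rz(yaw) Ry(pitch) Rx(roll)).
In Python, from bench import arm gives the robot as it stands.
- The arm moves only by the tool step_arm, never from a script. Its argument "targets" is a list that holds one entry, the list of rows, each a list of 4 numbers: the shift along the tool's x, y, z in m, then the turn about the tool's z in rad. A call has exactly 10 rows; each row is the pose to reach, as a shift and turn from the pose commanded when the call began, along the tool's axes at that moment; what a row does not reach only later rows make up. A row lasts 1/12 s, in which the tool goes at most 41.7 mm and 7.16 degrees, less where a joint would pass 70% of its speed; a pose out of reach is approached as far as the arm can. A call with a gripper value outside its range is refused whole. "gripper" is the opening, from -1 (shut) to 1 (fully open), set as the call begins (left out, the last holds). The fingers move at their own pace and stop on an object; "squeeze" is the grip in N (left out, the last holds). Time passes only in rows, so rows that repeat a pose let the fingers close, or fill a call up. It gives the time, the measured TCP pose, the force, the opening and the grip force at its end, in the units of the state.
- arm.state(): the state, without advancing time (a new reading comes with each control period).
- arm.get_image(name): name is "scene" or "top" or "wrist"; returns (picture, depth): 384x512x3 uint8, red, green, blue; 384x512 float32, m along the optical axis (not along the pixel's ray), 0 where there is no reading.
- arm.camera_model(name): a dict with "mtx" (3x3 intrinsics, pixels), "D" ([k1, k2, p1, p2, k3] as OpenCV has them; the pictures are not rectified), "R" (3x3) and "t" (3): a world point X has camera coordinates R X + t. Camera axes: x right, y down, z forward; pixel columns grow to the right and rows downward; lengths in m; the calibration is good to about 2 mm. A picture is of the moment at which its call begins: read the wrist's pose just before it. camera_model takes no time and is no camera call; for the wrist camera it gives the pose at the moment of the call.
- arm.finish_job(): hands the job in; it is judged then, once.
The state is a dict: "clock": time; "joints": joint angles; "joint_velocities": joint speeds; "joint_torque": joint torques, N m; "position": TCP position; "ee_rot": TCP orientation; "wrist_force": force on the tool from outside, world axes, zero at the start; "wrist_torque": the same for the moment, N m; "gripper_width": opening from 0.0 (shut) to 1.0 (fully open); "finger_force": force on a finger pad.
Only numpy, scipy, OpenCV 4.12 (cv2) and the standard library are available. Lean on these libraries where they do the work, as an engineer would, in place of code of your own. Each camera call takes 0.05 s, during which the arm holds its last target. There are 200 camera calls.

## Working session

There is one attempt and no reset: what is moved stays moved. The work goes in short steps, Python scripts to look and compute and a tool call to move; the robot and the scene stay as the last step left them, time stands still between calls to the robot, and variables do not carry over. Pictures are saved under pics/ and viewed, at most 10 in all, crops included, and the job is handed in when it is done.

Besides the shell and the picture viewer there is one more tool, called after "Request:" as a command line: name --argument value ..., lists and objects as JSON in quotes. step_arm: Moves the arm, as the interface text tells. Its arguments: {"type":"object","properties":{"targets":{"type":"array","items":{"type":"array","items":{"type":"array","items":{"type":"number"}}}},"gripper":{"type":"number"},"squeeze":{"type":"number"}},"required":["targets"]}

```bash
ls; mkdir -p pics; cat > h.py <<'E'
import numpy as np, cv2
from bench import arm
def grab(n):
    m=arm.camera_model(n); im,d=arm.get_image(n); return m,im,d
def cloud(m,d):
    h,w=d.shape; u,v=np.meshgrid(np.arange(w),np.arange(h))
    p=cv2.undistortPoints(np.stack([u,v],-1).reshape(-1,1,2).astype(float),np.array(m["mtx"]),np.array(m["D"])).reshape(h,w,2)
    c=np.dstack([p[...,0]*d,p[...,1]*d,d])
    return (c-np.array(m["t"]).ravel())@np.array(m["R"])
def ray(m,uv,z):
    p=cv2.undistortPoints(np.array(uv,float).reshape(-1,1,2),np.array(m["mtx"]),np.array(m["D"])).reshape(-1,2)
    R=np.array(m["R"]);t=np.array(m["t"]).ravel()
    dr=np.c_[p,np.ones(len(p))]@R; o=-R.T@t
    return o+dr*((z-o[2])/dr[:,2])[:,None]
E
python3 - <<'E'
from h import *
s=arm.state();print(s["position"],s["ee_rot"],s["gripper_width"])
for n in("top","scene","wrist"):
    m,im,d=grab(n); np.savez(f"{n}0.npz",im=im,d=d,**{k:np.array(v) for k,v in m.items()})
    cv2.imwrite(f"pics/{n}0.png",im[...,::-1]); print(n,d.min(),d.max(),-np.array(m["R"]).T@np.array(m["t"]).ravel())
a=cv2.imread("pics/top0.png");b=cv2.imread("pics/scene0.png")
E
```

```text
pics
[0.24828617 0.49038122 0.19256127] [-1.79922943e+02 -1.08929279e-02  1.53141205e+02] 0.997892117447697
top 0.0 1.8660196 [ 0.4748577  -0.09403986  0.98035058]
scene 0.0 3.2015922 [ 1.19149716 -0.29608674  0.6871435 ]
wrist 0.0 1.1054198 [0.18764954 0.5239847  0.37251644]
```

View pics/top0.png

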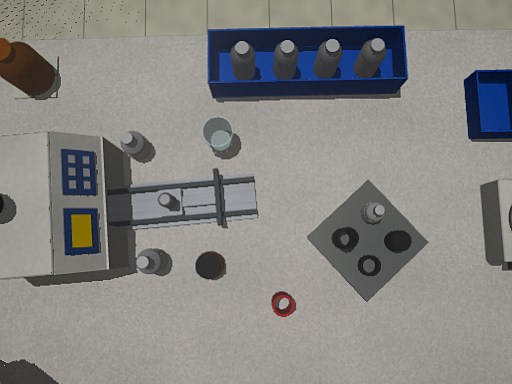

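View pics/scene0.png

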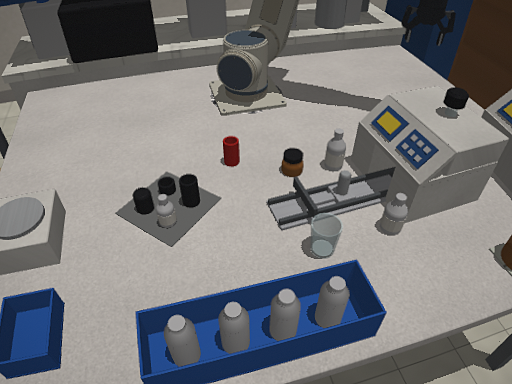

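The top view shows the mat items: black tube at (345,239), short ring at (369,265), closed cap at (397,240) and white vial at (375,211). There is also a red look-alike at (283,303). In the scene view the tall plain black tube is at (189,190), the ring at (167,186), the cap at (143,200), the vial at (166,212) and the red one at (231,151). I choose top (345,239), the black open tube on the analyser side of the mat. The cell is at about (168,200) and the crossbar at (219,197) in the top view.

```bash
python3 - <<'E'
from h import *
z=np.load("top0.npz"); m=dict(mtx=z["mtx"],D=z["D"],R=z["R"],t=z["t"]); im=z["im"]; P=cloud(m,z["d"]); ok=z["d"]>0
def reg(u0,v0,u1,v1,lo,hi,nm):
    s=np.zeros(ok.shape,bool); s[v0:v1,u0:u1]=1; s&=ok&(P[...,2]>lo)&(P[...,2]<hi); q=P[s]
    if len(q)<3: print(nm,"none");return
    (c,r)=cv2.minEnclosingCircle(q[:,:2].astype(np.float32))
    print(nm,len(q),"z",np.percentile(q[:,2],[5,50,95]).round(3),"xy med",np.median(q[:,:2],0).round(4),"circ",np.round(c,4),round(r,4))
print("table z",np.median(P[330:370,200:400,2]), "at px(256,192)",P[192,256])
reg(325,222,360,258,.06,.1,"sleeve"); reg(352,248,385,282,.024,.05,"collar"); reg(382,225,415,258,.045,.08,"cap"); reg(360,195,390,228,.05,.1,"vial")
reg(268,288,300,320,.05,.1,"red")
reg(150,185,188,215,.075,.1,"cell"); reg(205,160,232,232,.045,.065,"bar")
reg(115,125,152,162,.08,.14,"botB");reg(130,240,170,280,.08,.14,"botA");reg(190,245,230,285,.045,.07,"jar");reg(198,110,238,160,.07,.1,"beaker")
s=np.zeros(ok.shape,bool); s[160:232,205:232]=1; s&=ok&(P[...,2]>.045)&(P[...,2]<.065)
print("bar rect",cv2.minAreaRect(P[s][:,:2].astype(np.float32)))
# channel walls
s=np.zeros(ok.shape,bool); s[170:230,105:262]=1; s&=ok&(P[...,2]>.017)&(P[...,2]<.03)
print("wallz rect",cv2.minAreaRect(P[s][:,:2].astype(np.float32)))
c=np.hstack([cv2.resize(im[190:300,300:440],None,fx=2.8,fy=2.8,interpolation=2),cv2.resize(im[165:275,105:245],None,fx=2.8,fy=2.8,interpolation=2)])
cv2.imwrite("pics/c1.png",c[...,::-1])
E
```

```text
table z -0.0003807054724192637 at px(256,192) [ 0.59788251 -0.08619185 -0.00154582]
sleeve 220 z [0.064 0.078 0.082] xy med [ 0.4915 -0.2699] circ [ 0.4922 -0.2697] 0.0223
collar 185 z [0.026 0.033 0.036] xy med [ 0.4332 -0.3246] circ [ 0.4325 -0.3237] 0.0223
cap 366 z [0.05  0.059 0.062] xy med [ 0.4834 -0.3823] circ [ 0.4837 -0.3849] 0.0222
vial 312 z [0.053 0.064 0.09 ] xy med [ 0.5439 -0.3293] circ [ 0.5456 -0.3343] 0.0211
red 232 z [0.053 0.074 0.078] xy med [ 0.3588 -0.1353] circ [ 0.3595 -0.1347] 0.0222
cell 172 z [0.078 0.084 0.088] xy med [0.5776 0.0995] circ [0.579  0.1011] 0.0153
bar 286 z [0.05  0.055 0.057] xy med [ 0.5841 -0.0044] circ [ 0.585  -0.0046] 0.0594
botB 194 z [0.081 0.102 0.106] xy med [0.6989 0.1695] circ [0.7003 0.1711] 0.0157
botA 377 z [0.081 0.091 0.121] xy med [0.454  0.1288] circ [0.4536 0.134 ] 0.023
jar 534 z [0.057 0.06  0.062] xy med [0.4415 0.0169] circ [0.4414 0.0169] 0.0267
beaker 284 z [0.072 0.083 0.086] xy med [ 0.7245 -0.0071] circ [ 0.7165 -0.0084] 0.0338
bar rect ((0.5850342512130737, -0.003911735489964485), (0.11871720105409622, 0.010473108850419521), 3.544503688812256)
wallz rect ((0.5929129719734192, 0.07799766212701797), (0.12967446446418762, 0.32242918014526367), 3.3461146354675293)
```

View pics/c1.png

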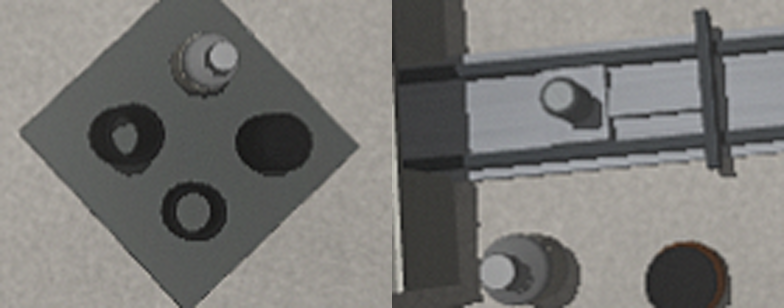

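The left half of the crop confirms the choice: the open tall tube is at crop (127,140). The closed cap is at (273,143), the short ring at (194,210) and the vial at (205,62). The cell top is at crop (560,95) on the right. The measured heights (0.080, 0.086, 0.056) match the sizes given. Next I move over the sleeve and turn to yaw -90.

Request:
step_arm --targets '[[[-0.028,-0.0284,0,-0.102],[-0.056,-0.0568,0,-0.204],[-0.084,-0.0852,0,-0.306],[-0.112,-0.1136,0,-0.408],[-0.14,-0.142,0,-0.51],[-0.168,-0.1704,0,-0.612],[-0.196,-0.1988,0,-0.714],[-0.224,-0.2272,0,-0.816],[-0.252,-0.2556,0,-0.918],[-0.28,-0.284,0,-1.02]]]' --gripper 1 --squeeze 40

```text
clock: 0.98
position: [0.362, 0.1361, 0.1932]
ee_rot: [-180.0, 0.0, -149.9]
wrist_force: [0.5, 0.4, -0.1]
gripper_width: 1.0
finger_force: 0.0
```

```bash
cat >> h.py <<'E'
from scipy.spatial.transform import Rotation as Ro
def go(x,y,z,yaw):
    s=arm.state(); r=Ro.from_euler("xyz",s["ee_rot"],degrees=True); p=np.array(s["position"])
    d=r.inv().apply(np.array([x,y,z])-p); dy=(yaw-s["ee_rot"][2]+180)%360-180
    print("t",round(s["clock"],2),"at",p.round(4),np.round(s["ee_rot"],2),"w",round(s["gripper_width"],3),"ff",s["finger_force"],"F",np.round(s["wrist_force"],1),"\n -> tool d",d.round(4),"turn",round(-np.radians(dy),4))
E
python3 -c "
from h import *
go(.492,-.27,.193,-90)"
```

```text
t 0.98 at [0.362  0.1361 0.1932] [-1.8000e+02  1.0000e-02 -1.4989e+02] w 1.0 ff 0.0 F [ 0.5  0.4 -0.1] 
 -> tool d [ 9.130e-02 -4.166e-01  2.000e-04] turn -1.0453
```

Request:
step_arm --targets '[[[0.0095,-0.0388,0,-0.102],[0.019,-0.0776,0,-0.204],[0.0285,-0.1164,0,-0.306],[0.038,-0.1552,0,-0.408],[0.0475,-0.194,0,-0.51],[0.057,-0.2328,0,-0.612],[0.0665,-0.2716,0,-0.714],[0.076,-0.3104,0,-0.816],[0.0855,-0.3492,0,-0.918],[0.095,-0.388,0,-1.02]]]'

```text
clock: 1.82
position: [0.4665, -0.2271, 0.1931]
ee_rot: [180.0, 0.0, -91.5]
wrist_force: [1.7, 0.7, 0.8]
gripper_width: 0.999
finger_force: 0.0
```

Request:
step_arm --targets '[[[0,0,0,0],[0,0,0,0],[0,0,0,0],[0,0,0,0],[0,0,0,0],[0,0,0,0],[0,0,0,0],[0,0,0,0],[0,0,0,0],[0,0,0,0]]]'

```text
clock: 2.65
position: [0.4666, -0.2248, 0.1933]
ee_rot: [-180.0, -0.0, -91.7]
wrist_force: [0.3, 0.2, -0.4]
gripper_width: 0.998
finger_force: 0.0
```

```bash
python3 - <<'E'
from h import *
go(.492,-.27,.193,-90)
m,im,d=grab("wrist"); cv2.imwrite("pics/w1.png",im[...,::-1]); P=cloud(m,d)
np.savez("w1.npz",im=im,d=d,P=P)
print("cam",(-np.array(m["R"]).T@np.array(m["t"]).ravel()).round(3), "axis",np.array(m["R"])[2].round(3))
s=(d>0)&(P[...,2]>.07)&(P[...,2]<.09)&(np.hypot(P[...,0]-.492,P[...,1]+.27)<.035)
q=P[s]; print(len(q),np.median(q,0), cv2.minEnclosingCircle(q[:,:2].astype(np.float32)))
v,u=np.nonzero(s); print(u.min(),u.max(),v.min(),v.max())
E
```

```text
t 2.65 at [ 0.4666 -0.2248  0.1933] [-1.7999e+02 -1.0000e-02 -9.1710e+01] w 0.998 ff 0.0 F [ 0.3  0.2 -0.4] 
 -> tool d [ 0.0444 -0.0267  0.0003] turn -0.0298
cam [ 0.467 -0.294  0.373] axis [ 0.008  0.277 -0.961]
753 [ 0.49518496 -0.26910779  0.07877181] ((0.4945148825645447, -0.2688734829425812), 0.021934635937213898)
204 248 114 159
```

View pics/w1.png

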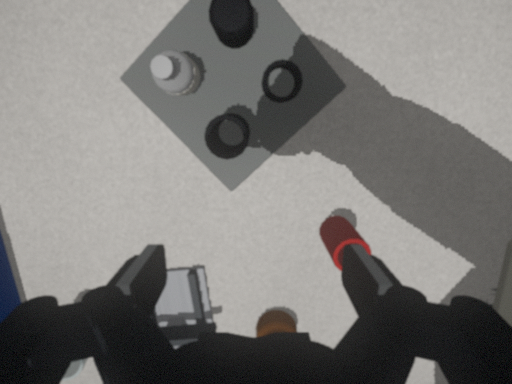

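The wrist view shows the sleeve rim at (227,136), with the vial, ring and cap well apart from it. Large moves get clipped, so I use slower rows.

Request:
step_arm --targets '[[[0.01,-0.007,0.01,-0.007],[0.02,-0.014,0.02,-0.014],[0.03,-0.021,0.03,-0.02],[0.0385,-0.026,0.04,-0.03],[0.0433,-0.0292,0.05,-0.03],[0.0433,-0.0292,0.06,-0.03],[0.0433,-0.0292,0.07,-0.03],[0.0433,-0.0292,0.075,-0.03],[0.0433,-0.0292,0.08,-0.03],[0.0433,-0.0292,0.08,-0.03]]]'

```text
clock: 3.53
position: [0.494, -0.2685, 0.1124]
ee_rot: [179.9, 0.0, -90.0]
wrist_force: [0.2, 1.3, -0.4]
gripper_width: 0.998
finger_force: 0.0
```

```bash
python3 - <<'E'
from h import *
go(.4945,-.2689,.034,-90)
m,im,d=grab("wrist"); P=cloud(m,d)
cv2.imwrite("pics/w2.png",im[...,::-1])
s=(d>0)&(P[...,2]>.074)&(P[...,2]<.09)&(np.hypot(P[...,0]-.4935,P[...,1]+.27)<.03)
q=P[s]; print(len(q)); print(np.median(q,0), cv2.minEnclosingCircle(q[:,:2].astype(np.float32)))
z=np.load("top0.npz"); Q=cloud(dict(mtx=z["mtx"],D=z["D"],R=z["R"],t=z["t"]),z["d"])
a=Q[(Q[...,2]>.12)&(Q[...,2]<.21)&(Q[...,1]>.12)&(Q[...,0]>.5)&(Q[...,0]<.65)&(z["d"]>0)]
for lo in(.12,.14,.16,.18,.19): 
  b=a[(a[:,2]>lo)&(a[:,2]<lo+.02)]; print("analyser z",lo,len(b),b[:,1].min() if len(b) else 0)
E
```

```text
t 3.53 at [ 0.494  -0.2685  0.1124] [ 1.7995e+02  4.0000e-02 -8.9990e+01] w 0.998 ff 0.0 F [ 0.2  1.3 -0.4] 
 -> tool d [ 0.0004 -0.0006  0.0784] turn 0.0002
1204
[ 0.49429736 -0.26968717  0.07882163] ((0.49438992142677307, -0.26896584033966064), 0.02197868935763836)
analyser z 0.12 840 0.19967984094550986
analyser z 0.14 893 0.21210863390471726
analyser z 0.16 1263 0.22374545938354493
analyser z 0.18 4094 0.24532362772584748
analyser z 0.19 4821 0.2615962960042805
```

Request:
step_arm --targets '[[[0,0,0.01,0],[0,0,0.02,0],[0,0,0.03,0],[0,0,0.04,0],[0,0,0.05,0],[0,0,0.06,0],[0,0,0.07,0],[0,0,0.076,0],[0,0,0.078,0],[0,0,0.078,0]]]'

```text
clock: 4.42
position: [0.4942, -0.269, 0.0346]
ee_rot: [180.0, 0.0, -90.0]
wrist_force: [-1.0, 0.5, -0.0]
gripper_width: 1.003
finger_force: 0.0
```

Request:
step_arm --targets '[[[0,0,0,0],[0,0,0,0],[0,0,0,0],[0,0,0,0],[0,0,0,0],[0,0,0,0],[0,0,0,0],[0,0,0,0],[0,0,0,0],[0,0,0,0]]]' --gripper -1 --squeeze 40

```text
clock: 5.25
position: [0.4947, -0.2695, 0.0362]
ee_rot: [-179.9, -0.1, -90.0]
wrist_force: [-1.6, -0.3, 5.1]
gripper_width: 0.482
finger_force: 39.6
```

Request:
step_arm --targets '[[[0,0,0,0],[0,0,0,0],[0,0,-0.008,0],[0,0,-0.02,0],[0,0,-0.035,0],[0,0,-0.055,0],[0,0,-0.08,0],[0,0,-0.105,0],[0,0,-0.13,0],[0,0,-0.15,0]]]'

```text
clock: 6.08
position: [0.4946, -0.2691, 0.1878]
ee_rot: [-179.9, -0.1, -90.0]
wrist_force: [0.9, 0.1, -1.0]
gripper_width: 0.474
finger_force: 40.5
```

```bash
python3 - <<'E'
from h import *
go(.551,.145,.20,-90)
E
```

```text
t 6.08 at [ 0.4946 -0.2691  0.1878] [-1.7992e+02 -6.0000e-02 -9.0000e+01] w 0.474 ff 40.53404222941026 F [ 0.9  0.1 -1. ] 
 -> tool d [-0.4141 -0.0565 -0.0125] turn 0.0
```

Request:
step_arm --targets '[[[-0.01,-0.002,-0.002,0],[-0.03,-0.005,-0.004,0],[-0.055,-0.008,-0.006,0],[-0.08,-0.012,-0.008,0],[-0.105,-0.015,-0.01,0],[-0.13,-0.019,-0.012,0],[-0.155,-0.022,-0.012,0],[-0.18,-0.026,-0.012,0],[-0.205,-0.03,-0.012,0],[-0.23,-0.033,-0.012,0]]]'

```text
clock: 6.92
position: [0.5272, -0.0374, 0.197]
ee_rot: [180.0, 0.0, -90.0]
wrist_force: [0.2, 0.2, -0.9]
gripper_width: 0.482
finger_force: 40.5
```

Request:
step_arm --targets '[[[-0.025,-0.003,0,0],[-0.05,-0.006,0,0],[-0.075,-0.009,0,0],[-0.1,-0.012,0,0],[-0.125,-0.016,0,0],[-0.15,-0.02,0,0],[-0.17,-0.022,0,0],[-0.18,-0.0235,0,0],[-0.184,-0.0235,0,0],[-0.184,-0.0235,0,0]]]'

```text
clock: 7.75
position: [0.5506, 0.1454, 0.1969]
ee_rot: [180.0, -0.0, -89.9]
wrist_force: [0.2, -0.1, -0.7]
gripper_width: 0.475
finger_force: 40.5
```

```bash
python3 - <<'E'
from h import *
go(.551,.145,.20,-90)
m,im,d=grab("wrist"); P=cloud(m,d); cv2.imwrite("pics/w3.png",im[...,::-1])
for lo,hi in((.06,.079),(.083,.092)):
  s=(d>0)&(P[...,2]>lo)&(P[...,2]<hi)&(np.hypot(P[...,0]-.579,P[...,1]-.101)<.025)
  q=P[s]; print(len(q),np.median(q,0) if len(q) else 0, cv2.minEnclosingCircle(q[:,:2].astype(np.float32)) if len(q) else 0)
s=(d>0)&(P[...,2]>.045)&(P[...,2]<.065)&(abs(P[...,0]-.585)<.08)&(abs(P[...,1]+.004)<.03)
print("bar",s.sum(),cv2.minAreaRect(P[s][:,:2].astype(np.float32)) if s.sum()>9 else 0)
E
```

```text
t 7.75 at [0.5506 0.1454 0.1969] [ 1.7996e+02 -1.0000e-02 -8.9930e+01] w 0.475 ff 40.54305771715008 F [ 0.2 -0.1 -0.7] 
 -> tool d [ 0.0004 -0.0004 -0.0031] turn 0.0012
39 [0.57190706 0.09157969 0.07271693] ((0.5804909467697144, 0.10171462595462799), 0.015026972629129887)
486 [0.58029305 0.10119868 0.08507978] ((0.5804998278617859, 0.10151331126689911), 0.012900671921670437)
bar 1600 ((0.5875778198242188, -0.002319992519915104), (0.1199723556637764, 0.011025074869394302), 3.6584482192993164)
```

View pics/w3.png

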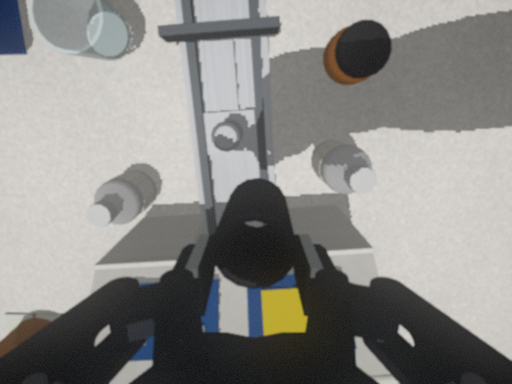

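The wrist view shows the cell top at (227,130), the crossbar at (219,28) and the held sleeve at (257,230). I move over the cell and check the held sleeve against it.

Request:
step_arm --targets '[[[0.006,-0.004,0.006,0],[0.014,-0.009,0.014,0],[0.022,-0.015,0.022,0],[0.03,-0.02,0.03,0],[0.037,-0.025,0.038,0],[0.042,-0.028,0.046,0],[0.0444,-0.0299,0.054,0],[0.0444,-0.0299,0.06,0],[0.0444,-0.0299,0.062,0],[0.0444,-0.0299,0.062,0]]]'

```text
clock: 8.63
position: [0.5804, 0.1008, 0.1345]
ee_rot: [179.9, 0.0, -90.0]
wrist_force: [0.1, -0.8, -1.2]
gripper_width: 0.479
finger_force: 40.5
```

```bash
python3 - <<'E'
from h import *
go(.5805,.1010,.135,-90)
p=np.array(arm.state()["position"])
def circ(q):
  A=np.c_[2*q[:,:2],np.ones(len(q))]; s=np.linalg.lstsq(A,(q[:,:2]**2).sum(1),rcond=None)[0]; return s[:2].round(4),round(float(np.sqrt(s[2]+s[:2]@s[:2])),4)
for n in("wrist","top","scene"):
  m,im,d=grab(n); P=cloud(m,d); 
  if n=="scene": cv2.imwrite("pics/s4.png",cv2.resize(im[110:230,270:420],None,fx=4,fy=4)[...,::-1])
  r=np.hypot(P[...,0]-p[0],P[...,1]-p[1])
  dark=im.max(-1)<70
  s=(d>0)&dark&(r<.026)&(P[...,2]>.09)&(P[...,2]<p[2]+.06)
  q=P[s]; print(n,len(q),np.percentile(q[:,2],[1,5,50,95,99]).round(4) if len(q) else 0)
  if len(q)>20:
    for lo in np.arange(p[2]-.035,p[2]+.05,.01):
      b=q[(q[:,2]>=lo)&(q[:,2]<lo+.01)]
      if len(b)>15: print("  z",round(lo+.005,3),len(b),circ(b),b[:,:2].mean(0).round(4))
E
```

```text
t 8.63 at [0.5804 0.1008 0.1345] [ 1.7993e+02  1.0000e-02 -8.9990e+01] w 0.479 ff 40.54173646552954 F [ 0.1 -0.8 -1.2] 
 -> tool d [-0.0002 -0.0001 -0.0005] turn 0.0002
wrist 7317 [0.108  0.1171 0.1677 0.1839 0.1925]
  z 0.105 120 (array([0.58  , 0.0984]), 0.019) [0.5801 0.0976]
  z 0.115 333 (array([0.5802, 0.0983]), 0.019) [0.5799 0.1012]
  z 0.125 444 (array([0.5807, 0.0982]), 0.019) [0.5808 0.1006]
  z 0.135 549 (array([0.5811, 0.0981]), 0.019) [0.5814 0.1016]
  z 0.145 652 (array([0.5814, 0.0981]), 0.0189) [0.5816 0.1015]
  z 0.155 797 (array([0.5818, 0.0981]), 0.0189) [0.5821 0.1014]
  z 0.165 963 (array([0.5821, 0.0981]), 0.0189) [0.5823 0.1015]
  z 0.175 2948 (array([0.5826, 0.0996]), 0.0189) [0.5824 0.1001]
  z 0.185 332 (array([0.5827, 0.1007]), 0.0216) [0.5809 0.1005]
top 300 [0.106  0.1084 0.1501 0.1801 0.187 ]
  z 0.105 20 (array([0.5766, 0.0983]), 0.0191) [0.5763 0.0972]
  z 0.115 37 (array([0.5772, 0.0979]), 0.0193) [0.5771 0.0942]
  z 0.125 34 (array([0.577 , 0.0982]), 0.0192) [0.5749 0.0898]
  z 0.135 28 (array([0.5783, 0.0977]), 0.0193) [0.5724 0.0864]
  z 0.145 29 
[... 210 characters left out ...]
, 0.0176) [0.5801 0.0847]
  z 0.185 20 (array([0.5809, 0.1064]), 0.0255) [0.5782 0.0876]
scene 594 [0.1048 0.109  0.1524 0.1851 0.1925]
  z 0.105 33 (array([0.5789, 0.0998]), 0.0222) [0.5944 0.0898]
  z 0.115 54 (array([0.5808, 0.0982]), 0.0212) [0.5953 0.0895]
  z 0.125 64 (array([0.5811, 0.0983]), 0.0215) [0.5952 0.0888]
  z 0.135 64 (array([0.5804, 0.0987]), 0.022) [0.5964 0.0904]
  z 0.145 64 (array([0.5814, 0.0988]), 0.0217) [0.5949 0.0888]
  z 0.155 75 (array([0.5836, 0.0974]), 0.0197) [0.5913 0.0916]
  z 0.165 92 (array([0.5842, 0.0977]), 0.0195) [0.5867 0.0933]
  z 0.175 98 (array([0.5828, 0.0975]), 0.0193) [0.5787 0.0911]
  z 0.185 31 (array([0.5826, 0.0993]), 0.022) [0.5654 0.0988]
```

View pics/s4.png

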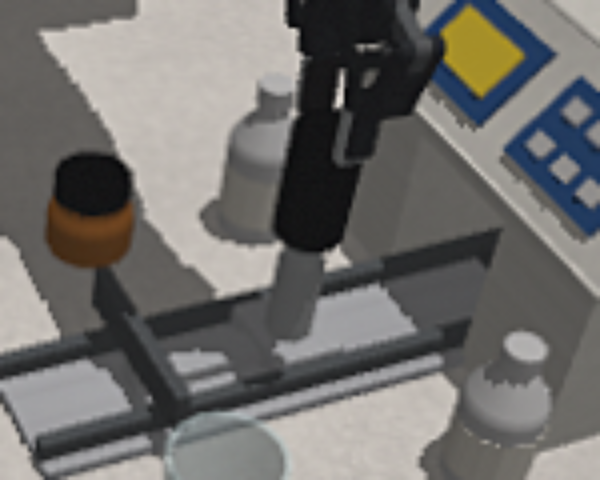

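The sleeve hangs centred about 18 mm above the cell top at crop (300,255), with a slight lean of about 0.03 rad in x. I lower it in stages and watch the force.

Request:
step_arm --targets '[[[-0.0005,-0.0005,0.003,0],[-0.0005,-0.0005,0.007,0],[-0.0005,-0.0005,0.011,0],[-0.0005,-0.0005,0.015,0],[-0.0005,-0.0005,0.019,0],[-0.0005,-0.0005,0.022,0],[-0.0005,-0.0005,0.025,0],[-0.0005,-0.0005,0.028,0],[-0.0005,-0.0005,0.03,0],[-0.0005,-0.0005,0.03,0]]]'

```text
clock: 9.62
position: [0.5812, 0.101, 0.1047]
ee_rot: [180.0, -0.0, -90.0]
wrist_force: [-0.9, 0.7, -0.5]
gripper_width: 0.475
finger_force: 40.5
```

Request:
step_arm --targets '[[[0,0,0.003,0],[0,0,0.006,0],[0,0,0.009,0],[0,0,0.012,0],[0,0,0.015,0],[0,0,0.018,0],[0,0,0.021,0],[0,0,0.023,0],[0,0,0.025,0],[0,0,0.025,0]]]'

```text
clock: 10.45
position: [0.5811, 0.101, 0.0798]
ee_rot: [180.0, -0.0, -90.0]
wrist_force: [0.4, -0.2, -1.4]
gripper_width: 0.48
finger_force: 40.5
```

Request:
step_arm --targets '[[[0,0,0.003,0],[0,0,0.006,0],[0,0,0.009,0],[0,0,0.012,0],[0,0,0.015,0],[0,0,0.017,0],[0,0,0.019,0],[0,0,0.02,0],[0,0,0.021,0],[0,0,0.021,0]]]'

```text
clock: 11.28
position: [0.5813, 0.101, 0.059]
ee_rot: [180.0, 0.0, -90.0]
wrist_force: [-1.1, 0.7, 0.4]
gripper_width: 0.484
finger_force: 40.6
```

Request:
step_arm --targets '[[[0,0,0.0005,0],[0,0,0.001,0],[0,0,0.0015,0],[0,0,0.002,0],[0,0,0.0025,0],[0,0,0.003,0],[0,0,0.0035,0],[0,0,0.004,0],[0,0,0.004,0],[0,0,0.004,0]]]'

```text
clock: 12.12
position: [0.5815, 0.1012, 0.0563]
ee_rot: [-179.9, 0.0, -90.0]
wrist_force: [-5.2, 1.0, 9.5]
gripper_width: 0.484
finger_force: 41.9
```

Request:
step_arm --targets '[[[0,0,0,0],[0,0,0,0],[0,0,0,0],[0,0,0,0],[0,0,0,0],[0,0,0,0],[0,0,0,0],[0,0,0,0],[0,0,0,0],[0,0,0,0]]]' --gripper 0.6

```text
clock: 12.95
position: [0.5814, 0.101, 0.0552]
ee_rot: [180.0, 0.0, -90.0]
wrist_force: [0.1, -1.1, 1.0]
gripper_width: 0.799
finger_force: 0.0
```

Request:
step_arm --targets '[[[0,0,-0.01,0],[0,0,-0.025,0],[0,0,-0.04,0],[0,0,-0.055,0],[0,0,-0.07,0],[0,0,-0.085,0],[0,0,-0.1,0],[0,0,-0.115,0],[0,0,-0.13,0],[0,0,-0.13,0]]]'

```text
clock: 13.78
position: [0.5825, 0.1011, 0.1889]
ee_rot: [-179.7, 0.0, -90.0]
wrist_force: [0.5, -0.4, 0.1]
gripper_width: 0.8
finger_force: 0.0
```

```bash
python3 - <<'E'
from h import *
go(.588,-.03,.15,-86.5)
for n in("wrist","scene","top"):
  m,im,d=grab(n); P=cloud(m,d); 
  if n=="scene": cv2.imwrite("pics/s5.png",cv2.resize(im[110:230,270:420],None,fx=4,fy=4)[...,::-1])
  r=np.hypot(P[...,0]-.5805,P[...,1]-.1012)
  s=(d>0)&(im.max(-1)<70)&(r<.027)&(P[...,2]>.03)&(P[...,2]<.115); q=P[s]
  print(n,len(q),np.percentile(q[:,2],[1,5,50,90,95,99]).round(4))
  q=q[q[:,2]>.093]; print("  rim",len(q),np.median(q[:,2]),cv2.minEnclosingCircle(q[:,:2].astype(np.float32)) if len(q) else 0, "plane",np.linalg.lstsq(np.c_[q[:,:2]-q[:,:2].mean(0),np.ones(len(q))],q[:,2],rcond=None)[0].round(3) if len(q)>5 else 0)
E
```

```text
t 13.78 at [0.5825 0.1011 0.1889] [-1.7971e+02  1.0000e-02 -9.0000e+01] w 0.8 ff 0.0 F [ 0.5 -0.4  0.1] 
 -> tool d [ 0.1311 -0.0053  0.0389] turn -0.0611
wrist 1112 [0.0341 0.0476 0.0965 0.0996 0.0998 0.1003]
  rim 620 0.09883173334917261 ((0.5809167623519897, 0.10097815096378326), 0.021081237122416496) plane [ 0.001 -0.013  0.098]
scene 486 [0.0315 0.0352 0.0758 0.097  0.098  0.0997]
  rim 98 0.09703599893376341 ((0.5820401906967163, 0.09967698156833649), 0.02289070375263691) plane [ 0.003 -0.031  0.097]
top 368 [0.0309 0.0386 0.089  0.0999 0.1009 0.102 ]
  rim 163 0.09871581672147157 ((0.5786817073822021, 0.10102438181638718), 0.021938355639576912) plane [ 0.004 -0.004  0.099]
```

View pics/s5.png

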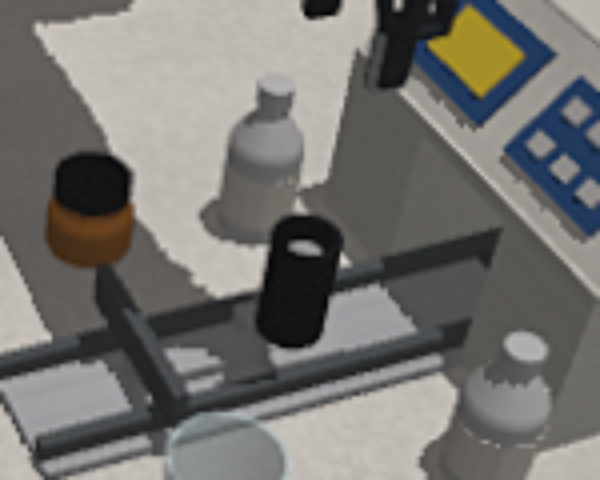

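The sleeve is seated over the cell at crop (300,280). Its rim is level at 0.0995 m, against 0.100 m expected. Now I close the gripper, move behind the crossbar and align with the channel (yaw -86.4).

Request:
step_arm --targets '[[[0.012,-0.001,0,-0.01],[0.03,-0.002,0,-0.02],[0.05,-0.003,0,-0.03],[0.07,-0.004,0,-0.04],[0.09,-0.005,0,-0.05],[0.11,-0.006,0.005,-0.063],[0.13,-0.007,0.015,-0.063],[0.142,-0.0075,0.03,-0.063],[0.1495,-0.0075,0.045,-0.063],[0.1495,-0.0075,0.06,-0.063]]]' --gripper -1

```text
clock: 14.77
position: [0.5883, -0.0501, 0.1234]
ee_rot: [179.9, 0.0, -86.5]
wrist_force: [0.3, 0.1, 0.2]
gripper_width: 0.004
finger_force: 0.0
```

Request:
step_arm --targets '[[[0,0,0.012,0],[0,0,0.024,0],[0,0,0.036,0],[0,0,0.048,0],[0,0,0.06,0],[0,0,0.072,0],[0,0,0.082,0],[0,0,0.09,0],[0,0,0.095,0],[0,0,0.095,0]]]'

```text
clock: 15.6
position: [0.5881, -0.0483, 0.0289]
ee_rot: [179.9, 0.0, -86.4]
wrist_force: [0.2, 1.4, 0.2]
gripper_width: 0.003
finger_force: 0.0
```

```bash
python3 - <<'E'
from h import *
go(.590,-.0485,.033,-86.4)
m,im,d=grab("wrist"); P=cloud(m,d); cv2.imwrite("pics/w6.png",im[...,::-1])
m,im,d=grab("top"); P=cloud(m,d)
s=(d>0)&(P[...,2]>.045)&(P[...,2]<.065)&(abs(P[...,0]-.585)<.07)&(abs(P[...,1]+.004)<.014)
print("bar",s.sum(),cv2.minAreaRect(P[s][:,:2].astype(np.float32)) if s.sum()>9 else 0)
E
```

```text
t 15.6 at [ 0.5881 -0.0483  0.0289] [ 1.7989e+02  3.0000e-02 -8.6390e+01] w 0.003 ff 0.0 F [0.2 1.4 0.2] 
 -> tool d [ 0.0003 -0.0018 -0.0041] turn 0.0001
bar 0 0
```

View pics/w6.png

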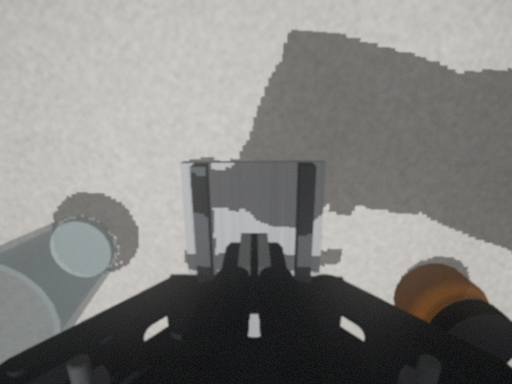

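The wrist view shows the closed fingers at (254,240), midway between the channel walls at x = 202 and x = 307. That is in line with the middle of the bar.

Request:
step_arm --targets '[[[-0.004,0,-0.003,0],[-0.008,0,-0.003,0],[-0.012,0,-0.003,0],[-0.015,0,-0.003,0],[-0.018,0,-0.003,0],[-0.021,0,-0.003,0],[-0.024,0,-0.003,0],[-0.027,0,-0.003,0],[-0.03,0,-0.003,0],[-0.033,0,-0.003,0]]]'

```text
clock: 16.53
position: [0.5868, -0.0153, 0.0332]
ee_rot: [180.0, 0.0, -86.4]
wrist_force: [0.4, 0.8, 0.1]
gripper_width: -0.0
finger_force: 0.0
```

Request:
step_arm --targets '[[[-0.003,0,0,0],[-0.006,0,0,0],[-0.009,0,0,0],[-0.012,0,0,0],[-0.015,0,0,0],[-0.018,0,0,0],[-0.021,0,0,0],[-0.024,0,0,0],[-0.027,0,0,0],[-0.03,0,0,0]]]'

```text
clock: 17.37
position: [0.5849, 0.0147, 0.0332]
ee_rot: [180.0, -0.0, -86.4]
wrist_force: [-0.6, 0.5, -0.6]
gripper_width: 0.002
finger_force: 0.0
```

```bash
cat > chk.py <<'E'
from h import *
go(.588,-.048,.032,-86.4)
m,im,d=grab("top"); P=cloud(m,d)
g=(d>0)
s=g&(P[...,2]>.047)&(P[...,2]<.062)&(P[...,0]>.515)&(P[...,0]<.655)&(P[...,1]>-.03)&(P[...,1]<.18)
s=cv2.morphologyEx(s.astype(np.uint8),cv2.MORPH_OPEN,np.ones((2,2)))>0
r=(P[...,2]>.093)&(P[...,2]<.106)&g&(im.max(-1)<70)&(abs(P[...,0]-.575)<.04)&(P[...,1]>.09)&(P[...,1]<.3)
for lo,hi in((.515,.56),(.61,.655)):
    q=P[s&(P[...,0]>lo)&(P[...,0]<hi)]; print("bar part",len(q),np.median(q,0).round(4) if len(q) else 0, (q[:,0].min(),q[:,0].max()) if len(q) else 0)
if r.sum()>5: print("rim",r.sum(),cv2.minEnclosingCircle(P[r][:,:2].astype(np.float32)))
E
python3 chk.py
```

```text
t 17.37 at [0.5849 0.0147 0.0332] [180.    -0.   -86.39] w 0.002 ff 0.0 F [-0.6  0.5 -0.6] 
 -> tool d [0.0628 0.0008 0.0012] turn 0.0001
bar part 89 [ 0.5418 -0.0074  0.0547] (np.float64(0.5237450227836763), np.float64(0.5594122825420853))
bar part 25 [ 0.6358 -0.005   0.054 ] (np.float64(0.6269932443211718), np.float64(0.6491523647041577))
```

```bash
python3 - <<'E'
from h import *
_,a,_=grab("scene");_,b,_=grab("top"); _,c,_=grab("wrist")
o=np.hstack([cv2.resize(a[110:230,260:420],(400,300)),cv2.resize(b[130:280,90:290],(400,300))])
o=np.vstack([o,np.hstack([cv2.resize(c,(400,300)),np.zeros((300,400,3),np.uint8)])])
cv2.imwrite("pics/m7.png",o[...,::-1])
E
```

```text
(no output)
```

View pics/m7.png

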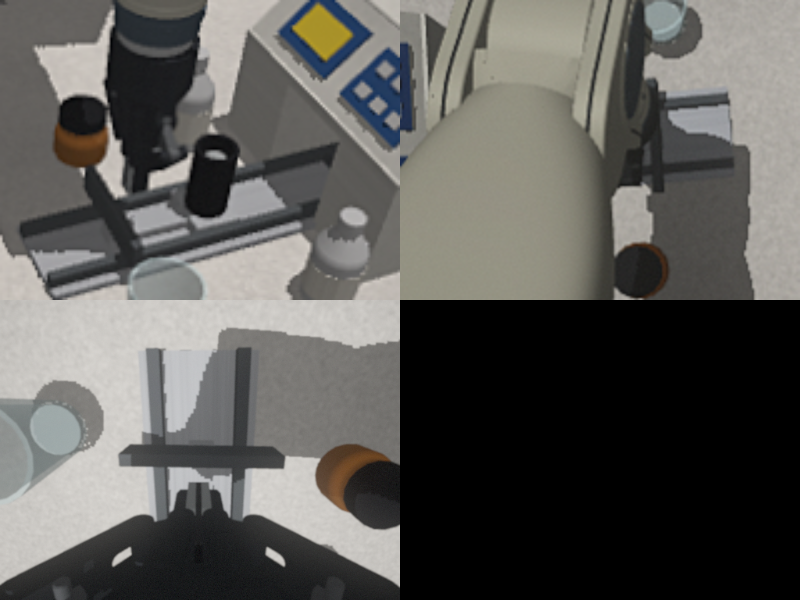

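The composite shows the bar still at wrist panel (200,457), with the fingertips at (200,490) now on its cell side. The slide has not moved, and I felt no contact. I check the real fingertip height and the bar with depth before doing anything else.

```bash
python3 - <<'E'
from h import *
p=np.array(arm.state()["position"])
for n in("wrist","scene"):
  m,im,d=grab(n); P=cloud(m,d); g=(d>0)&(im.max(-1)<90)
  s=g&(abs(P[...,0]-p[0])<.03)&(abs(P[...,1]-p[1])<.03)&(P[...,2]>.028)&(P[...,2]<.1); q=P[s]
  print(n,"near tip",len(q))
  for lo in np.arange(.03,.1,.01):
    b=q[(q[:,2]>=lo)&(q[:,2]<lo+.01)]
    if len(b)>3: print("  z",round(lo,3),len(b),"x",b[:,0].min().round(4),b[:,0].max().round(4),"y",b[:,1].min().round(4),b[:,1].max().round(4))
  s=(d>0)&(P[...,2]>.03)&(P[...,2]<.065)&(abs(P[...,0]-.587)<.07)&(P[...,1]>-.03)&(P[...,1]<.006); q=P[s]
  print("bar",len(q),np.percentile(q[:,2],[5,50,95]).round(4)); 
  for lo in np.arange(.52,.65,.02):
    b=q[(q[:,0]>=lo)&(q[:,0]<lo+.02)]
    if len(b)>3: print("  x",lo.round(2),len(b),"y",np.percentile(b[:,1],[2,50,98]).round(4),"zmax",b[:,2].max().round(4))
  c=np.array([.5849,.0147,.0332]); uv=cv2.projectPoints(c[None],cv2.Rodrigues(np.array(m["R"]))[0],np.array(m["t"]),np.array(m["mtx"]),np.array(m["D"]))[0].ravel(); print("TCP px",uv)
E
```

```text
wrist near tip 3789
  z 0.03 403 x 0.555 0.6149 y -0.0089 -0.0057
  z 0.04 472 x 0.555 0.6148 y -0.0088 -0.0056
  z 0.05 1995 x 0.5549 0.6149 y -0.0087 0.0038
  z 0.07 71 x 0.5759 0.5991 y 0.0045 0.0104
  z 0.08 332 x 0.5744 0.6004 y 0.0044 0.0106
  z 0.09 446 x 0.5743 0.6004 y 0.0043 0.0105
bar 5742 [0.0338 0.0546 0.056 ]
  x 0.52 657 y [-0.0099 -0.0076  0.    ] zmax 0.0569
  x 0.54 959 y [-0.0093 -0.0073  0.0004] zmax 0.0569
  x 0.56 975 y [-0.0084 -0.0062  0.0016] zmax 0.0569
  x 0.58 962 y [-0.0075 -0.0054  0.0022] zmax 0.0569
  x 0.6 978 y [-0.0066 -0.0043  0.0034] zmax 0.057
  x 0.62 969 y [-0.0057 -0.0035  0.0042] zmax 0.0569
  x 0.64 242 y [-0.0049 -0.0029  0.0047] zmax 0.0568
TCP px [257.06296707 221.1708441 ]
scene near tip 230
  z 0.03 33 x 0.5576 0.6131 y -0.0107 -0.0069
  z 0.04 35 x 0.5562 0.6136 y -0.0102 -0.0066
  z 0.05 78 x 0.555 0.6146 y -0.01 0.0016
  z 0.07 15 x 0.583 0.5973 y 0.003 0.0214
  z 0.08 30 x 0.5819 0.6013 y 0.0031 0.0199
  z 0.09 31 x 0.5815 0.601 y 0.0028 0.0214
bar 334 [0.0326 0.0515 0.0561]
  x 0.52 34 y [-0.0119 -0.0102 -0.0019] zmax 0.0568
  x 0.54 48 y [-0.0107 -0.0096 -0.0004] zmax 0.0561
  x 0.56 52 y [-0.0101 -0.0085 -0.0002] zmax 0.0564
  x 0.58 50 y [-0.0091 -0.0077  0.0014] zmax 0.0571
  x 0.6 55 y [-0.0082 -0.0066  0.0019] zmax 0.0576
  x 0.62 56 y [-0.0074 -0.0056  0.0026] zmax 0.0569
  x 0.64 39 y [-0.0063 -0.0023  0.0036] zmax 0.0559
TCP px [311.37818046 195.98279134]
```

```bash
python3 - <<'E'
from h import *
m,im,d=grab("wrist"); P=cloud(m,d)
for v in range(205,262,3): print(v,[(u,P[v,u].round(3).tolist(),im[v,u].tolist()) for u in (248,257)])
E
```

```text
205 [(248, [0.591, -0.003, 0.055], [61, 63, 64]), (257, [0.586, -0.003, 0.054], [64, 65, 66])]
208 [(248, [0.591, -0.001, 0.055], [59, 61, 62]), (257, [0.586, -0.002, 0.055], [60, 60, 64])]
211 [(248, [0.591, 0.001, 0.055], [65, 65, 68]), (257, [0.586, 0.0, 0.055], [61, 59, 61])]
214 [(248, [0.591, 0.002, 0.054], [84, 83, 86]), (257, [0.586, 0.002, 0.055], [67, 69, 72])]
217 [(248, [0.591, 0.018, 0.018], [168, 170, 173]), (257, [0.585, 0.017, 0.019], [109, 110, 112])]
220 [(248, [0.591, 0.02, 0.017], [192, 194, 196]), (257, [0.584, 0.019, 0.018], [109, 109, 110])]
223 [(248, [0.591, 0.023, 0.017], [190, 191, 193]), (257, [0.584, 0.022, 0.017], [147, 148, 150])]
226 [(248, [0.59, 0.025, 0.017], [191, 193, 195]), (257, [0.584, 0.024, 0.017], [191, 192, 195])]
229 [(248, [0.59, 0.026, 0.019], [190, 192, 194]), (257, [0.584, 0.026, 0.018], [190, 192, 193])]
232 [(248, [0.59, 0.029, 0.018], [174, 175, 178]), (257, [0.584, 0.028, 0.018], [175, 177, 178])]
235 [(248, [0.59, 0.005, 0.077], [88, 90, 92]), (257, [0.586, 0.005, 0.077], [68, 72, 69])]
238 [(248, [0.59, 0.005, 0.081], [92, 94, 94]), (257, [0.586, 0.005, 0.081], [68, 70, 70])]
241 [(248, [0.59, 0.005, 0.084], [91, 93, 92]), (257, [0.586, 0.004, 0.085], [64, 67, 67])]
244 [(248, [0.59, 0.005, 0.087], [93, 94, 93]), (257, [0.586, 0.005, 0.088], [65, 67, 67])]
247 [(248, [0.59, 0.005, 0.091], [88, 89, 90]), (257, [0.586, 0.005, 0.09], [67, 71, 68])]
250 [(248, [0.59, 0.005, 0.093], [89, 90, 91]), (257, [0.586, 0.005, 0.093], [62, 63, 63])]
253 [(248, [0.59, 0.005, 0.097], [90, 93, 93]), (257, [0.586, 0.005, 0.096], [61, 61, 63])]
256 [(248, [0.59, 0.005, 0.1], [91, 92, 94]), (257, [0.586, 0.005, 0.099], [61, 61, 63])]
259 [(248, [0.59, 0.005, 0.102], [88, 90, 90]), (257, [0.586, 0.005, 0.101], [59, 60, 61])]
```

The depth shows the fingertips really end at z ≈ 0.075 while the reading says 0.033. They are about 42 mm shorter than the reported TCP, so they passed over the bar. I go back over the bar and come down about 37 mm deeper behind it.

Request:
step_arm --targets '[[[0.003,0,-0.004,0],[0.008,0,-0.008,0],[0.016,0,-0.008,0],[0.024,0,-0.008,0],[0.032,0,-0.008,0],[0.04,0,-0.008,0],[0.048,0,-0.008,0],[0.054,0,-0.008,0],[0.058,0,-0.008,0],[0.058,0,-0.008,0]]]'

```text
clock: 18.55
position: [0.5886, -0.0445, 0.0411]
ee_rot: [180.0, -0.0, -86.5]
wrist_force: [-0.4, 1.0, -0.6]
gripper_width: 0.002
finger_force: 0.0
```

Request:
step_arm --targets '[[[0,0,0.004,0],[0,0,0.008,0],[0,0,0.013,0],[0,0,0.018,0],[0,0,0.023,0],[0,0,0.027,0],[0,0,0.031,0],[0,0,0.034,0],[0,0,0.036,0],[0,0,0.036,0]]]'

```text
clock: 19.38
position: [0.5884, -0.0435, 0.0048]
ee_rot: [180.0, 0.0, -86.4]
wrist_force: [0.3, 0.3, 0.6]
gripper_width: 0.002
finger_force: 0.0
```

```bash
cat > tip.py <<'E'
from h import *
go(.588,-.043,-.004,-86.4)
p=np.array(arm.state()["position"])
m,im,d=grab("wrist"); P=cloud(m,d); g=d>0
s=g&(abs(P[...,0]-p[0])<.02)&(P[...,1]>p[1]-.016)&(P[...,1]<p[1]-.004)&(P[...,2]>.026)&(P[...,2]<p[2]+.15); q=P[s]
print("tip z",np.percentile(q[:,2],[1,5,50,99]).round(4),"x",np.percentile(q[:,0],[2,98]).round(4),"y",np.median(q[:,1]).round(4))
s=g&(im.max(-1)<60)&(P[...,2]>.03)&(P[...,2]<.2)&(abs(P[...,0]-p[0])>.03)&(abs(P[...,0]-p[0])<.07)&(abs(P[...,1]-p[1])<.06); q=P[s]; print("body low z",np.percentile(q[:,2],[1,5,50]).round(4) if len(q) else 0)
E
python3 tip.py
```

```text
t 19.38 at [ 0.5884 -0.0435  0.0048] [ 1.7997e+02  1.0000e-02 -8.6390e+01] w 0.002 ff 0.0 F [0.3 0.3 0.6] 
 -> tool d [-0.0005  0.0003  0.0088] turn 0.0002
tip z [0.0504 0.0599 0.116  0.1336] x [0.5694 0.6074] y -0.0541
body low z [0.0946 0.0996 0.1188]
```

Request:
step_arm --targets '[[[0,0,0.004,0],[0,0,0.008,0],[0,0,0.008,0],[-0.004,0,0.008,0],[-0.008,0,0.008,0],[-0.012,0,0.008,0],[-0.016,0,0.008,0],[-0.02,0,0.008,0],[-0.022,0,0.008,0],[-0.023,0,0.008,0]]]'

```text
clock: 20.27
position: [0.5871, -0.02, -0.0027]
ee_rot: [-180.0, 0.0, -86.4]
wrist_force: [-0.3, -0.5, -0.4]
gripper_width: 0.002
finger_force: 0.0
```

Request:
step_arm --targets '[[[-0.002,0,0,0],[-0.004,0,0,0],[-0.006,0,0,0],[-0.008,0,0,0],[-0.01,0,0,0],[-0.012,0,0,0],[-0.014,0,0,0],[-0.016,0,0,0],[-0.018,0,0,0],[-0.02,0,0,0]]]'

```text
clock: 21.1
position: [0.5861, -0.001, -0.0027]
ee_rot: [-180.0, -0.0, -86.4]
wrist_force: [-0.1, -4.9, 0.3]
gripper_width: -0.003
finger_force: 2.6
```

```bash
cat > bar.py <<'E'
from h import *
go(.588,-.043,-.004,-86.4)
m,im,d=grab("scene"); P=cloud(m,d); g=d>0
s=g&(P[...,2]>.051)&(P[...,2]<.06)&(abs(P[...,0]-.585)<.075)&(P[...,1]>-.04)&(P[...,1]<.2)&(im.max(-1)<110)
for lo,hi in((.52,.55),(.55,.57),(.6,.625),(.625,.655)):
    q=P[s&(P[...,0]>lo)&(P[...,0]<hi)]; print("bar",lo,len(q),np.percentile(q[:,1],[10,50,90]).round(4) if len(q) else 0)
r=g&(P[...,2]>.093)&(P[...,2]<.104)&(im.max(-1)<70)&(abs(P[...,0]-.58)<.035)&(P[...,1]>.07)&(P[...,1]<.3)
q=P[r]; print("rim",len(q),cv2.minEnclosingCircle(q[:,:2].astype(np.float32)) if len(q) else 0)
E
python3 bar.py
```

```text
t 21.1 at [ 0.5861 -0.001  -0.0027] [-1.7998e+02 -5.0000e-02 -8.6420e+01] w -0.003 ff 2.5973732303828 F [-0.1 -4.9  0.3] 
 -> tool d [0.042  0.0007 0.0014] turn -0.0004
bar 0.52 2 [0.1995 0.1997 0.1999]
bar 0.55 0 0
bar 0.6 35 [0.0075 0.0133 0.0185]
bar 0.625 29 [0.013  0.0162 0.02  ]
rim 99 ((0.5789478421211243, 0.11779888719320297), 0.022291382774710655)
```

Contact at 4.9 N, and the slide and sleeve are moving together (rim +17 mm). I continue steadily.

Request:
step_arm --targets '[[[-0.004,0,0,0],[-0.008,0,0,0],[-0.012,0,0,0],[-0.016,0,0,0],[-0.02,0,0,0],[-0.024,0,0,0],[-0.028,0,0,0],[-0.032,0,0,0],[-0.036,0,0,0],[-0.04,0,0,0]]]'

```text
clock: 21.98
position: [0.5834, 0.039, -0.0027]
ee_rot: [-180.0, -0.1, -86.4]
wrist_force: [0.2, -6.1, 0.9]
gripper_width: -0.004
finger_force: 2.8
```

Request:
step_arm --targets '[[[-0.004,0,0,0],[-0.008,0,0,0],[-0.012,0,0,0],[-0.016,0,0,0],[-0.02,0,0,0],[-0.024,0,0,0],[-0.028,0,0,0],[-0.032,0,0,0],[-0.036,0,0,0],[-0.04,0,0,0]]]'

```text
clock: 22.82
position: [0.5809, 0.0788, -0.0027]
ee_rot: [-180.0, -0.1, -86.4]
wrist_force: [1.1, -5.8, 0.9]
gripper_width: -0.002
finger_force: 3.0
```

```bash
python3 bar.py
```

```text
t 22.82 at [ 0.5809  0.0788 -0.0027] [-1.800e+02 -6.000e-02 -8.642e+01] w -0.002 ff 2.9780073277652264 F [ 1.1 -5.8  0.9] 
 -> tool d [0.122  0.0005 0.0014] turn -0.0004
bar 0.52 0 0
bar 0.55 4 [0.1776 0.179  0.1825]
bar 0.6 36 [0.091  0.0946 0.0981]
bar 0.625 20 [0.0923 0.0969 0.1005]
rim 120 ((0.5829305648803711, 0.1451132893562317), 0.07639557123184204)
```

Request:
step_arm --targets '[[[-0.0025,0,0,0],[-0.005,0,0,0],[-0.0075,0,0,0],[-0.01,0,0,0],[-0.0125,0,0,0],[-0.015,0,0,0],[-0.0175,0,0,0],[-0.02,0,0,0],[-0.0225,0,0,0],[-0.025,0,0,0]]]'

```text
clock: 23.7
position: [0.5793, 0.1036, -0.0027]
ee_rot: [-180.0, -0.1, -86.4]
wrist_force: [-0.1, -6.4, 1.4]
gripper_width: -0.002
finger_force: 3.1
```

Request:
step_arm --targets '[[[-0.001,0,0,0],[-0.002,0,0,0],[-0.003,0,0,0],[-0.004,0,0,0],[-0.005,0,0,0],[-0.006,0,0,0],[-0.007,0,0,0],[-0.008,0,0,0],[-0.009,0,0,0],[-0.01,0,0,0]]]'

```text
clock: 24.53
position: [0.5786, 0.1135, -0.0027]
ee_rot: [180.0, -0.1, -86.4]
wrist_force: [0.3, -6.1, 3.1]
gripper_width: 0.005
finger_force: 3.2
```

Request:
step_arm --targets '[[[-0.0012,0,0,0],[-0.0024,0,0,0],[-0.0036,0,0,0],[-0.0048,0,0,0],[-0.006,0,0,0],[-0.0072,0,0,0],[-0.0084,0,0,0],[-0.0096,0,0,0],[-0.0108,0,0,0],[-0.012,0,0,0]]]'

```text
clock: 25.37
position: [0.5784, 0.1225, -0.0025]
ee_rot: [-180.0, -0.4, -86.5]
wrist_force: [1.0, -27.0, 5.0]
gripper_width: 0.0
finger_force: 13.1
```

```bash
python3 - <<'E'
exec(open("bar.py").read())
cv2.imwrite("pics/s8.png",cv2.resize(im[100:230,290:440],None,fx=4,fy=4)[...,::-1])
E
```

```text
t 25.37 at [ 0.5784  0.1225 -0.0025] [-179.97   -0.39  -86.53] w 0.0 ff 13.05177703499794 F [  1. -27.   5.] 
 -> tool d [0.1658 0.0005 0.0027] turn -0.0022
bar 0.52 1 [0.1291 0.1291 0.1291]
bar 0.55 0 0
bar 0.6 34 [0.1357 0.138  0.1428]
bar 0.625 19 [0.1372 0.1406 0.1453]
rim 83 ((0.5749826431274414, 0.16343577206134796), 0.06430535763502121)
```

View pics/s8.png

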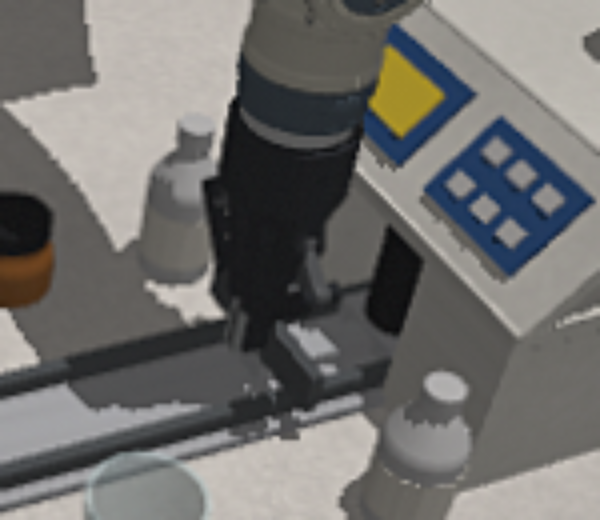

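The force rose sharply to 27 N with push_face at y ≈ 0.133. That matches the home position expected from the analyser front (about 0.133). The sleeve at crop (395,275) is inside the port. I back off gently, rise clear and check.

Request:
step_arm --targets '[[[0,0,0,0],[0,0,0,0],[0.003,0,0,0],[0.008,0,0,0],[0.015,0,0,0],[0.025,0,0,0],[0.035,0,0,0],[0.045,0,0,0],[0.055,0,0,0],[0.06,0,0,0]]]'

```text
clock: 26.25
position: [0.5818, 0.0647, -0.0028]
ee_rot: [-180.0, -0.0, -86.5]
wrist_force: [-0.1, -0.2, 1.2]
gripper_width: 0.0
finger_force: 0.0
```

Request:
step_arm --targets '[[[0.005,0,-0.01,0],[0.015,0,-0.025,0],[0.025,0,-0.04,0],[0.035,0,-0.06,0],[0.045,0,-0.08,0],[0.055,0,-0.1,0],[0.065,0,-0.12,0],[0.07,0,-0.14,0],[0.07,0,-0.15,0],[0.07,0,-0.15,0]]]'

```text
clock: 27.08
position: [0.5871, -0.0039, 0.15]
ee_rot: [-179.8, -0.0, -86.4]
wrist_force: [-0.2, -0.5, 0.3]
gripper_width: -0.003
finger_force: 0.0
```

```bash
python3 - <<'E'
from h import *
go(.588,-.043,.15,-86.4)
for n in("wrist","scene"):
  m,im,d=grab(n); P=cloud(m,d); g=d>0
  s=g&(P[...,2]>.045)&(P[...,2]<.062)&(abs(P[...,0]-.577)<.07)&(P[...,1]>.11)&(P[...,1]<.165)&(im.max(-1)<110)
  q=P[s]; print(n,"bar",len(q),cv2.minAreaRect(q[:,:2].astype(np.float32)) if len(q) else 0, np.median(q[:,2]) if len(q) else 0)
  r=g&(P[...,2]>.035)&(P[...,2]<.104)&(im.max(-1)<60)&(np.hypot(P[...,0]-.572,P[...,1]-.243)<.028); q=P[r]
  if len(q)>10: print(" sleeve",len(q),np.percentile(q[:,2],[2,98]).round(4),q[:,:2].mean(0).round(4),"ymin",np.percentile(q[:,1],2).round(4),"x",np.percentile(q[:,0],[2,98]).round(4))
  f=g&(abs(P[...,0]-.577)<.1)&(abs(P[...,0]-.577)>.06)&(P[...,2]>.03)&(P[...,2]<.11)&(P[...,1]>.185)&(P[...,1]<.225); q=P[f]
  if len(q)>10: u=q[:,:2]@[-.063,.998]; print(" front u",len(q),np.percentile(u,[10,50,90]).round(4))
E
```

```text
t 27.08 at [ 0.5871 -0.0039  0.15  ] [-1.7976e+02 -4.0000e-02 -8.6420e+01] w -0.003 ff 0.0 F [-0.2 -0.5  0.3] 
 -> tool d [0.0391 0.0016 0.    ] turn -0.0004
wrist bar 32 ((0.5807984471321106, 0.14129628241062164), (0.005429976619780064, 0.008345521055161953), 83.24722290039062) 0.05526621073253239
scene bar 210 ((0.5781198740005493, 0.13696637749671936), (0.1183251440525055, 0.011836511082947254), 4.642561912536621) 0.05299944570604505
 sleeve 220 [0.0373 0.096 ] [0.5773 0.2241] ymin 0.2187 x [0.5589 0.5889]
 front u 459 [0.1673 0.1687 0.1704]
```

The bar sits 73 mm before the analyser front, where home is nominally 72 mm. It stopped on a firm end stop, the sleeve is upright in the port and the robot is clear of everything. I hand the job in.

```bash
python3 -c "
from bench import arm
print(arm.finish_job())"
```

```text
the job is handed in; nothing more can be done
None
```

The sleeve is seated over the cell and the slide is pushed home against its end stop (about 1 mm from nominal by camera). The job was handed in at about 27 s of the 64 s allowed; no verdict came back.

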